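# Slide the round bob out of the row and set it in the test block

### The job

The round pendulum bob stands in a tight row with two square trim weights, their backs against the shut oak gate. Press lightly on its top with shut fingers, never hard enough to mark the board, and slide it along the board straight out of the row until it stands well clear in front of the weights; then pick it up and lower it gently into the round recess of the maple block, flat on the bottom, and let go. The square weights must stay where they are, the gate must stay shut, and everything else on the desk is left alone.

Things in the scene. Friction and masses are not known exactly. Their poses are not given: they have to be found in the camera images.
- bob: the nickel bob to work on, the only ROUND piece of the row: upright cylinder, 44 mm in diameter, 26 mm high, flat grippy rubber top, slippery nylon sole, 0.24 to 0.39 kg. Origin: centre of its underside, z up. Its place in the row (left, middle, right) varies. No room for a finger beside or behind it in the row, and its top is level with the squares' tops, so press its top and slide it
- square_a: a square nickel trim weight of the row, 44 x 44 mm and 26 mm high, rubber top, about 0.38 kg. Origin: centre of its underside. Touches its neighbours in the row; must not be shifted more than 4 mm
- square_b: the other square trim weight, same as square_a
- fence: fixed board (188 x 155 mm, the lane the bob slides on; its top varies, 4 to 14 mm above the desk) with the gate's oak frame. Origin: on the board's TOP midway between the posts (at y = +-84, 62 mm high), in the gate's plane. -x points out of the row to the robot's side; the board ends at x = -140 mm. Pieces of the row stand at x = -26, y = -44, 0, +44; squares' fronts at x = -48 mm
- gate (a joint): angle of the swing gate (slatted oak panel 54 mm high, front face 4 mm before the fence origin, hinged at the +y post); 0 is shut, grows as it swings away to the fence's +x. Only light friction holds it; it must stay under 0.08 rad. Cheeks 10 mm thick, 18 mm high close the row's two ends
- block: fixed maple test block, 90 x 90 mm and 22 mm high; origin: centre of its underside, z up. In the middle of its top is a round recess, 47 mm in diameter (with a 2 mm chamfer) and 8 mm deep with a flat bottom, so a seated bob has its underside at z = 14 mm and stands 18 mm out of it
- block_hole0 (a point): centre of the recess's mouth, on the block's top face (22 mm above the desk)
- wheel: bystander: brass escapement wheel lying flat, 60 mm across, 6 mm thick with a hub 18 mm high; origin: centre of its underside. Leave alone
- pyramid: bystander: maple metronome case, a pyramid 118 mm square at the foot and 208 mm high; origin: centre of its underside. Leave alone
- tweezers: bystander: steel tweezers stand, foot 50 x 70 mm, 85 mm high (tweezers to 95 mm); origin: centre of its underside. Leave alone
- lane (a point): point on the board's top, 100 mm out from the gate's plane, mid-width. Pressing: 6 to 10 N on the bob's top carries it along; over 20 N between bob and board is too hard and marks the board. Metal on wood is stiff: well under a millimetre of travel separates no grip from too hard, finer than measured heights, so the force must be felt. x, y axes as the fence's
Mind the look-alikes: they are no part of the job. Leave any grey or pink look-alike of the block alone.

How it is judged:
On the way:
1. the bob has been slid out and stands on the board clear in front of the square weights (its centre at least 72 mm before the gate's plane) (x of bob in the frame of fence below -0.072 m and z of bob in the frame of fence below 0.003 m and angle between bob's own z axis and vertical below 0.06 rad), for 0.2 s.
At the end, for the whole second after the job is handed in: The bob lies flat in the block's recess (within 4 mm of its centre, underside at 11 to 16 mm, tilt under 0.06 rad), at rest and released; both square weights are within 4 mm of where they started and the gate is shut (under 0.08 rad) (horizontal distance between bob and block_hole0 below 0.004 m and height (world z) of bob between 0.011 and 0.016 m and angle between bob's own z axis and vertical below 0.06 rad and linear speed of bob below 0.01 m/s and distance of each of square_a, square_b from where it was at the start of the episode below 0.004 m and value of joint gate below 0.08 rad); the robot touches nothing.
It fails at once if the bob is pressed on the board with more than 20 N (contact force between bob and fence above 20 N).
It fails at once if the bob is dropped or forced into the block with more than 25 N (contact force between bob and block above 25 N).
It fails at once if a square weight is shifted by more than 4 mm (distance of any of square_a, square_b from where it was at the start of the episode above 0.004 m).
It fails at once if the gate is pushed open (value of joint gate above 0.08 rad).
It fails at once if a bystander (wheel, pyramid case, tweezers stand) is moved by more than 10 mm (distance of any of wheel, pyramid, tweezers from where it was at the start of the episode above 0.01 m).
It also fails if it takes over 64 s, if anything falls off the work surface, if the arm or the gripper's body presses on something with over 40 N, if the wrist force passes 120 N, or if a joint passes its speed limit or range.

### The arm

A 7-joint arm with a two-finger parallel gripper is mounted at the origin on the work surface. World frame = base frame: x ahead of the robot, y to its left, z up, the work surface at z = 0. Lengths are in m, angles in rad, forces in N, time in s.
With the tool pointing down it reaches from about 0.4 to 0.85 m from the base axis. Payload 4.5 kg.
Tool frame: the origin (TCP) lies between the finger pads; the fingertips stand 11 mm ahead of it and the grasp point (between the pads) lies 8 mm behind it (r.tip_reach is the distance from the TCP to the fingertips, in m); x points along the fingers, y is the direction in which the jaws open and shut, and the axes are right-handed (so a half turn about x gives the same grasp; the last joint's range is limited). The gripper opens to 88 mm and grips with 3 to 60 N. Pads are 18 mm wide; open, the fingers measure 123 mm over their backs; the gripper's body (75 mm by 187 mm) begins 45 mm behind the grasp point.
Start: joints at [1.238, 0.689, -0.195, 1.565, 0.157, 0.902, -0.215], TCP at [0.224, -0.583, 0.25] pointing down, gripper open.
Joint ranges: [-3.01, 3.01], [-0.46, 2.08], [-1.47, 1.51], [0.13, 2.56], [-1, 4.14], [0.04, 2.09], [-2.66, 2.66]. Speed limits (rad/s): [2.57, 2.57, 3.14, 3.14, 3.14, 3.14, 3.14].

### API

Orientations are given as a unit quaternion [x, y, z, w].
In Python, from plant import r gives the robot as it stands.
- The arm moves only by the tool drive_tool, never from a script. Its argument "deltas" is a list of rows, each a list of 3 entries, a list of its own where there are three numbers: the turn, a rotation vector about the tool's x, y, z in degrees, then the shift along the tool's x, y, z in cm, then the finger opening in cm, from 0 to 8.81. A call has 1 to 12 rows; each row shifts and turns the commanded pose from where the row before left it, along the tool's axes as they then stand; what a row does not reach is not made up. A row lasts 1/12 s, in which the tool goes at most 41.7 mm and 7.16 degrees, less where a joint would pass 70% of its speed; a pose out of reach is approached as far as the arm can. A call is refused whole if a number of a shift passes 4.17 or a number of a turn 7.16, either way. A call with a gripper value outside its range is refused whole. The fingers move at their own pace and stop on an object; "force" is the grip in N (left out, the last holds). Time passes only in rows, so rows that do not move let the fingers close. It gives the time, the measured TCP pose, the force and the opening at its end, in the units of the state.
- r.get_state(): the state, without advancing time (a new reading comes with each control period).
- r.snapshot(name): name is "side" or "top" or "wrist"; returns a dict with "color" (420x560x3 uint8, red, green, blue), "fov_y" (degrees; the focal length in pixels is half the picture's height over the tangent of half this angle, whatever the lens; pixels are square), "cx", "cy" (the principal point, pixels), "extrinsics" (4x4, takes a point from world to camera coordinates); the wrist camera has in their place "tool_from_camera" (4x4, takes a point from camera to tool coordinates, whose origin is the TCP and whose axes are the tool frame's). Camera axes: x right, y up, looking along -z (the intrinsics and any distortion apply to the point x, -y, -z); pixel columns grow to the right and rows downward; lengths in m; the calibration is good to about 2 mm. A picture is of the moment at which its call begins: read the wrist's pose just before it. There is no depth.
- r.finish_job(): hands the job in, once; it reports no verdict.
The state is a dict: "clock": time; "q": joint angles; "qd": joint speeds; "joint_torque": joint torques, N m; "tool_pos": TCP position; "eef_rot": TCP orientation; "contact_force": force on the tool from outside, world axes, zero at the start; "moment": the same for the moment, N m; "opening": opening from 0.0 (shut) to 1.0 (fully open).
Only numpy, scipy, OpenCV 4.12 (cv2) and the standard library are available. Lean on these libraries where they do the work, as an engineer would, in place of code of your own. Each camera call takes 0.05 s, during which the arm holds its last target. There are 200 camera calls.

## Working session

There is one attempt and no reset: what is moved stays moved. The work goes in short steps, Python scripts to look and compute and a tool call to move; the robot and the scene stay as the last step left them, time stands still between calls to the robot, and variables do not carry over. Pictures are saved under pics/ and viewed, about 8 in all and at most 12, crops included, and the job is handed in when it is done.

Besides the shell and the picture viewer there is one more tool, called after "Request:" as name(argument=value, ...) on one line, values as JSON. drive_tool: Moves the arm, as the interface text tells. Its arguments: {"type":"object","properties":{"deltas":{"type":"array","items":{"type":"array"}},"force":{"type":"number"}},"required":["deltas"]}

```bash
ls; mkdir -p pics; python3 - <<'E'
from plant import r
import cv2,numpy as np
s=r.get_state();print(s)
for n in("top","side"):
    d=r.snapshot(n);cv2.imwrite(f"pics/{n}0.png",d["color"][...,::-1]);print(n,d["fov_y"],d["cx"],d["cy"],d["extrinsics"].tolist(),[k for k in d])
d=r.snapshot("wrist");print(d["tool_from_camera"].tolist(),d["fov_y"],[k for k in d])
E
```

```text
pics
{'clock': 0.0, 'q': array([ 1.23776779,  0.68998799, -0.19452352,  1.56634498,  0.15727738,
        0.90253377, -0.21509027]), 'qd': array([-6.37641315e-05, -5.83619650e-04,  7.06442256e-04,  3.77056356e-04,
       -4.99104072e-04, -9.11813212e-04,  6.56555721e-04]), 'joint_torque': array([ 1.30427202e-04, -5.27564478e+01, -1.26684878e+00, -1.53427380e+01,
       -5.26439014e-02,  6.68444205e-03,  1.63607724e-04]), 'tool_pos': array([ 0.22389787, -0.58284717,  0.24890752]), 'eef_rot': array([-0.69507805, -0.12964392,  0.69540258, -0.12835192]), 'contact_force': array([ 0.62580283, -0.33799285,  0.41525272]), 'moment': array([-0.00578952, -0.02805615,  0.03294738]), 'opening': 0.9993380208454603}
top 57.801459759097895 283.68771588305344 203.93190939615926 [[-0.004931740153714806, -0.9999081029672212, -0.012627888166618152, 0.03611777799210591], [0.9812309338173456, -0.007273227447174196, 0.19269912994728702, -0.4869116839042014], [-0.19277326697183916, -0.011440532461124775, 0.9811766312739056, -0.8755979507593317], [0.0, 0.0, 0.0, 1.0]] ['color', 'fov_y', 'cx', 'cy', 'extrinsics']
side 54.37017532537764 281.2722648688127 213.24197511674055 [[-0.900086779229319, -0.4356094281435301, 0.009392335655079645, 0.4259605369495723], [0.2848718049774075, -0.5720377858500258, 0.7691689192165226, -0.1661581706889644], [-0.3296844621535946, 0.6949943867919125, 0.6389764923236445, -0.8613076629615453], [0.0, 0.0, 0.0, 1.0]] ['color', 'fov_y', 'cx', 'cy', 'extrinsics']
[[0.00024364256972236146, 0.2750662091948977, -0.9614252551277425, -0.1356805391897225], [0.9999992005607113, -0.0012599278137952947, -0.00010705064393328647, -0.00038017064386641763], [-0.0012407724346392007, -0.9614244604445276, -0.2750662962682138, -0.07080590618329484], [0.0, 0.0, 0.0, 1.0]] 63.220506235625216 ['color', 'fov_y', 'cx', 'cy', 'tool_from_camera']
```

View pics/top0.png

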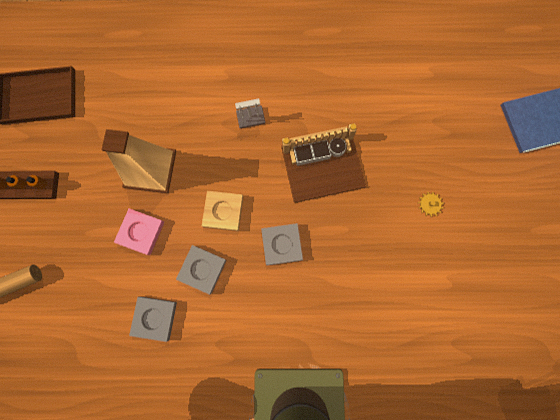

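View pics/side0.png

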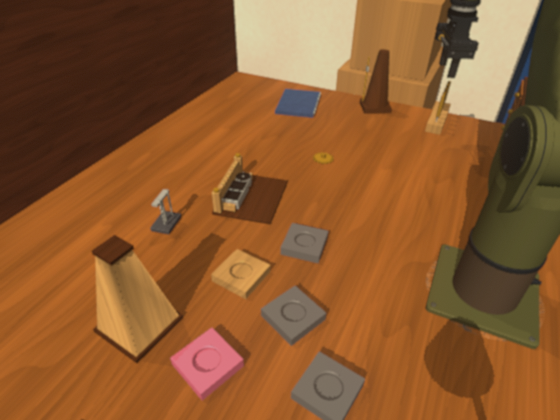

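The top view shows the maple block at (222,211). The look-alikes are pink at (137,232) and grey at (203,270), (282,244) and (152,319), so only (222,211) is maple-coloured. The fence is at (325,165), and the round bob appears to be at the right end of the row, at (339,147). Next I measure these and confirm them in an enlarged crop.

```bash
cat > h.py <<'E'
import cv2,numpy as np
from plant import r
from scipy.spatial.transform import Rotation as R
def cam(name):
    s=r.get_state(); d=r.snapshot(name); f=210/np.tan(np.radians(d["fov_y"]/2))
    if name=="wrist":
        T=np.eye(4);T[:3,:3]=R.from_quat(s["eef_rot"]).as_matrix();T[:3,3]=s["tool_pos"];T=T@d["tool_from_camera"]
    else: T=np.linalg.inv(d["extrinsics"])
    return d["color"][...,::-1].copy(),(f,d["cx"],d["cy"],T)
def hit(c,p,z):
    f,cx,cy,T=c; p=np.atleast_2d(np.asarray(p,float))
    v=np.c_[(p[:,0]-cx)/f,-(p[:,1]-cy)/f,-np.ones(len(p))]@T[:3,:3].T
    return T[:3,3]+v*((z-T[2,3])/v[:,2])[:,None]
def proj(c,P):
    f,cx,cy,T=c; q=(np.atleast_2d(P)-T[:3,3])@T[:3,:3]
    return np.c_[cx+f*q[:,0]/-q[:,2],cy-f*q[:,1]/-q[:,2]]
E
python3 - <<'E'
from h import *
im,c=cam("top");hsv=cv2.cvtColor(im,cv2.COLOR_BGR2HSV)
print("cam",c[3][:3,3])
crop=im[90:240,180:390];cv2.imwrite("pics/crop1.png",cv2.resize(crop,None,fx=3.8,fy=3.8,interpolation=cv2.INTER_CUBIC))
for p in [(222,211),(212,200),(300,185),(325,185),(339,147),(250,240)]: print(p,hsv[p[1],p[0]])
def big(m,box):
    z=np.zeros_like(m);x0,y0,x1,y1=box;z[y0:y1,x0:x1]=m[y0:y1,x0:x1]
    return max(cv2.findContours(z,0,2)[0],key=cv2.contourArea)
b=big(cv2.inRange(hsv,(12,40,140),(30,165,255)),(195,180,250,240))
rc=cv2.boxPoints(cv2.minAreaRect(b));print("block",rc.round(1).tolist(),hit(c,rc,.022).round(4).tolist(),hit(c,rc,.022).mean(0))
d=big(cv2.inRange(hsv,(0,0,30),(180,255,125)),(280,150,375,210))
print("board",cv2.contourArea(d),cv2.boxPoints(cv2.minAreaRect(d)).round(1).tolist())
E
```

```text
cam [0.30915905 0.02255573 0.9533998 ]
(222, 211) [ 16 145 228]
(212, 200) [ 18 148 233]
(300, 185) [ 11 183 121]
(325, 185) [ 10 191 111]
(339, 147) [ 10 130  61]
(250, 240) [ 13 192 193]
block [[201.10000610351562, 226.39999389648438], [205.39999389648438, 189.8000030517578], [242.1999969482422, 194.10000610351562], [237.89999389648438, 230.8000030517578]] [[0.437, 0.2379, 0.022], [0.5299, 0.2305, 0.022], [0.518, 0.1375, 0.022], [0.4256, 0.1466, 0.022]] [0.47760514 0.18811748 0.022     ]
board 3102.0 [[282.20001220703125, 150.39999389648438], [356.6000061035156, 134.3000030517578], [368.0, 187.0], [293.6000061035156, 203.10000610351562]]
```

View pics/crop1.png

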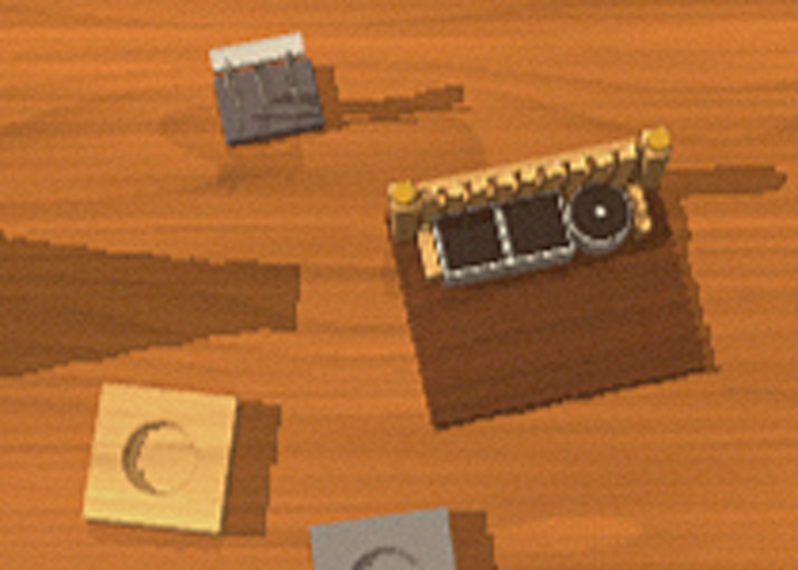

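The crop confirms the row as square, square, round: the bob is at the right end, with its top dot at full-image pixel (337.9,145.5). The maple block has a round recess. The post tops are at (286.3,140.8) and (352.6,126.6), and the board's front corners at (295,202.6) and (367.9,186.8).

```bash
cat >> h.py <<'E'
def pose():
    s=r.get_state(); return s["tool_pos"],R.from_quat(s["eef_rot"])
def yawrot(a): # tool x down, tool y along world heading a
    y=np.array([np.cos(a),np.sin(a),0]);x=np.array([0,0,-1.]);return R.from_matrix(np.c_[x,y,np.cross(x,y)])
def plan(pt,a):
    p,q=pose(); t=min((yawrot(a),yawrot(a+np.pi)),key=lambda t:(q.inv()*t).magnitude())
    print("turn deg",np.degrees((q.inv()*t).as_rotvec()).round(1),"shift cm in present axes",(100*q.inv().apply(np.array(pt)-p)).round(2),"in final axes",(100*t.inv().apply(np.array(pt)-p)).round(2))
E
python3 - <<'E'
from h import *
im,c=cam("top")
for zb in(.004,.009,.014):
    P=hit(c,[(286.3,140.8),(352.6,126.6)],zb+.062); F=hit(c,[(295,202.6),(367.9,186.8)],zb)
    d=P[0]-P[1]; yaw=np.arctan2(-d[0],d[1]); d2=F[0]-F[1]
    o=P.mean(0);ex=np.array([np.cos(yaw),np.sin(yaw),0]);ey=np.array([-ex[1],ex[0],0])
    print(zb,np.linalg.norm(d),np.linalg.norm(d2),np.degrees(yaw),np.degrees(np.arctan2(-d2[0],d2[1])),"o",o.round(4),"front",(F.mean(0)-o)@ex,(F.mean(0)-o)@ey,"bob dot",hit(c,(337.9,145.5),zb+.026).round(4),"expect",(o-.026*ex-.044*ey).round(4))
p,q=pose();print(q.as_matrix().round(3).tolist())
for a in(0,np.radians(12),np.radians(102)): plan([.62,-.07,.20],a)
E
```

```text
0.004 0.1677826999928974 0.19112770441426274 12.170110432183364 12.031279840865698 o [ 0.6592 -0.0563  0.066 ] front -0.14406214285035215 -0.0020128970959057205 bob dot [[ 0.6412 -0.1055  0.03  ]] expect [ 0.6431 -0.1048  0.066 ]
0.009 0.16683733860899608 0.19012113318335952 12.170110432183327 12.031279840865702 o [ 0.6573 -0.0559  0.071 ] front -0.14318363675620666 -0.002057816930020301 bob dot [[ 0.6394 -0.1048  0.035 ]] expect [ 0.6411 -0.1044  0.071 ]
0.014 0.1658919772250948 0.18911456195245638 12.170110432183366 12.031279840865734 o [ 0.6553 -0.0554  0.076 ] front -0.14230513066206135 -0.0021027367641346315 bob dot [[ 0.6376 -0.1041  0.04  ]] expect [ 0.6392 -0.1039  0.076 ]
[[-0.0, 0.359, -0.933], [0.001, -0.933, -0.359], [-1.0, -0.001, 0.0]]
turn deg [-69.  -0.   0.] shift cm in present axes [  4.96 -33.7  -55.37] in final axes [  4.93  39.59 -51.32]
turn deg [-81.  -0.   0.] shift cm in present axes [  4.96 -33.7  -55.37] in final axes [  4.93  49.4  -41.97]
turn deg [9. 0. 0.] shift cm in present axes [  4.96 -33.7  -55.37] in final axes [  4.93 -41.97 -49.4 ]
```

Request:
drive_tool(deltas=[[[4.5, 0, 0], [0, -1.9, -2.5], 0], [[4.5, 0, 0], [0, -1.9, -2.5], 0], [[0, 0, 0], [0, -1.9, -2.5], 0], [[0, 0, 0], [0, -1.9, -2.5], 0], [[0, 0, 0], [0, -1.9, -2.5], 0], [[0, 0, 0], [0, -1.9, -2.5], 0], [[0, 0, 0], [0, -1.9, -2.5], 0], [[0, 0, 0], [0, -1.9, -2.5], 0], [[0, 0, 0], [0, -1.9, -2.5], 0], [[0, 0, 0], [0, -1.9, -2.5], 0], [[0, 0, 0], [0, -1.9, -2.5], 0], [[0, 0, 0], [0, -1.9, -2.5], 0]])

```text
clock: 1.25
tool_pos: [0.465, -0.2922, 0.2497]
eef_rot: [-0.703, -0.074, 0.703, -0.074]
contact_force: [0.9, -0.3, 0.8]
opening: 0.115
```

Request:
drive_tool(deltas=[[[0, 0, 0], [0, -1.9, -2.5], 0], [[0, 0, 0], [0, -1.9, -2.5], 0], [[0, 0, 0], [0, -1.9, -2.5], 0], [[0, 0, 0], [0, -1.9, -2.5], 0], [[0, 0, 0], [0, -1.9, -2.5], 0], [[0, 0, 0], [0, -1.9, -2.5], 0], [[0, 0, 0], [0, -1.9, -2.5], 0], [[0, 0, 0], [1, -1.9, -2.5], 0], [[0, 0, 0], [1, 0, 0], 0], [[0, 0, 0], [1, 0, 0], 0], [[0, 0, 0], [1, 0, 0], 0], [[0, 0, 0], [0, 0, 0], 0]])

```text
clock: 2.25
tool_pos: [0.6258, -0.1049, 0.2072]
eef_rot: [-0.701, -0.073, 0.705, -0.073]
contact_force: [-0.7, -0.4, -0.3]
opening: 0.006
```

```bash
python3 - <<'E'
from h import *
p,q=pose();print(p,r.get_state()["contact_force"],r.get_state()["opening"])
im,c=cam("wrist");np.savez("pics/w1.npz",im=im,T=c[3],k=c[:3]);cv2.imwrite("pics/w1.png",im)
plan([.640,-.1045,.15],np.radians(282.1))
print(proj(c,[.640,-.1045,.035]))
E
```

```text
[ 0.62577816 -0.10485251  0.2072149 ] [-0.65084205 -0.40657791 -0.26584262] 0.005541025380090543
turn deg [-0.2  0.2 -0. ] shift cm in present axes [ 5.83  0.23 -1.36] in final axes [ 5.84  0.23 -1.34]
[[282.89722891 167.18460317]]
```

View pics/w1.png

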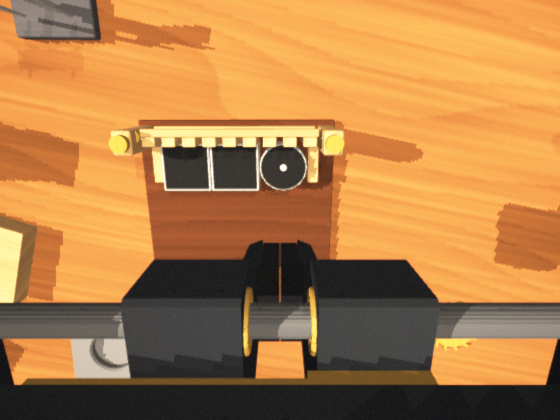

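The wrist view shows the bob's dot at (283,167), within a pixel of the prediction, and the fingers are shut. I descend above it.

Request:
drive_tool(deltas=[[[0, 0.2, 0], [1.8, 0.1, -0.2], 0], [[0, 0, 0], [1.8, 0.1, -0.2], 0], [[0, 0, 0], [1.8, 0.1, -0.2], 0], [[0, 0, 0], [1.8, 0.1, -0.2], 0], [[0, 0, 0], [1.8, 0, -0.2], 0], [[0, 0, 0], [1.8, 0, -0.2], 0], [[0, 0, 0], [1.8, 0, 0], 0], [[0, 0, 0], [1.5, 0, 0], 0], [[0, 0, 0], [0, 0, 0], 0], [[0, 0, 0], [0, 0, 0], 0], [[0, 0, 0], [0, 0, 0], 0]])

```text
clock: 3.22
tool_pos: [0.6418, -0.1055, 0.0701]
eef_rot: [0.705, 0.073, -0.701, 0.074]
contact_force: [-0.3, -0.2, -0.2]
opening: 0.009
```

```bash
python3 - <<'E'
from h import *
s=r.get_state();print(s["tool_pos"],s["contact_force"],s["qd"].round(4))
plan([.6393,-.1062,.052],np.radians(282.1))
im,c=cam("wrist");cv2.imwrite("pics/w2.png",im);print(proj(c,[.640,-.1045,.035]), proj(c,[s["tool_pos"]-[0,0,.011]]))
for i in range(5): cam("wrist");print(r.get_state()["contact_force"])
E
```

```text
[ 0.64183953 -0.10546801  0.07005492] [-0.30036358 -0.1529761  -0.15523997] [-0.0037 -0.0101 -0.0045 -0.0059 -0.0015 -0.0005 -0.0003]
turn deg [-0.1 -0.3 -0.1] shift cm in present axes [1.8  0.02 0.27] in final axes [1.81 0.02 0.26]
[[277.7069405  243.37574426]] [[280.30161428 260.11789429]]
[-0.12359074 -0.62775985  0.29029225]
[-0.4653361  -1.02553964 -0.10373323]
[-0.72176792 -0.52701997  0.36838938]
[-0.43594272 -0.2340033   0.14735247]
[-0.62259802  0.3139228   0.23199484]
```

View pics/w2.png

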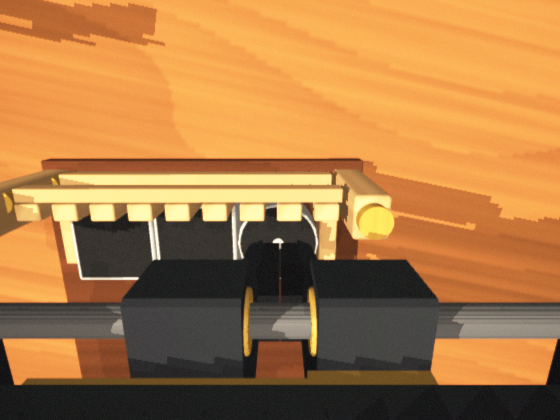

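The bob's dot is at about (278,242), again within 1.5 px of the prediction. Next I estimate the top height by triangulating the dot, so the force search can be short.

```bash
python3 - <<'E'
from h import *
from scipy.optimize import least_squares
def dot(im,x,y,n=5):
    g=cv2.cvtColor(im,6).astype(float)[y-n:y+n+1,x-n:x+n+1];w=np.clip(g-g.max()*.55,0,None);Y,X=np.mgrid[y-n:y+n+1,x-n:x+n+1];return [(w*X).sum()/w.sum(),(w*Y).sum()/w.sum()]
d=np.load("pics/w1.npz");c1=(*d["k"],d["T"]);u1=dot(d["im"],283,167)
im2,c2=cam("wrist");u2=dot(im2,278,242,3)
_,ct=cam("top");t=cv2.imread("pics/top0.png");ut=dot(t,338,146,3)
_,cs=cam("side");
print(u1,u2,ut)
O=[(c1,u1),(c2,u2),(ct,ut)]
for sel in([0,1],[0,2],[1,2],[0,1,2]):
    s=least_squares(lambda P:np.concatenate([(proj(O[i][0],P)-O[i][1])[0] for i in sel]),[.64,-.1,.035]);print(sel,s.x.round(4),s.cost.round(2))
for z in(.030,.035,.040): print("side expects",proj(cs,[hit(ct,ut,z)[0]]))
s=cv2.imread("pics/side0.png")[140:230,190:300];cv2.imwrite("pics/sc.png",cv2.resize(s,None,fx=7,fy=6.6,interpolation=2)) 
E
```

```text
[np.float64(282.84413934017743), np.float64(167.23190969799663)] [np.float64(278.4224452237925), np.float64(240.90131601791725)] [np.float64(337.5023634881826), np.float64(145.278891605542)]
[0, 1] [ 0.6386 -0.1044  0.028 ] 0.12
[0, 2] [ 0.6399 -0.1044  0.0349] 0.03
[1, 2] [ 0.6407 -0.1039  0.0331] 0.0
[0, 1, 2] [ 0.6398 -0.1042  0.0314] 0.51
side expects [[242.82834773 177.12066477]]
side expects [[243.18081437 175.91223162]]
side expects [[243.53597178 174.69457315]]
```

View pics/sc.png

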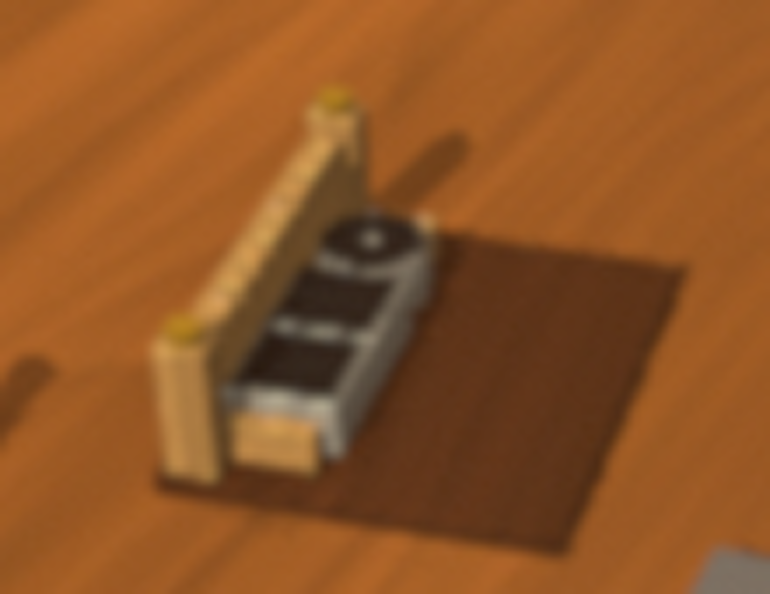

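The side crop shows the bob's dot at full-image (242.6,175.8), so its top is at about z = 0.035 (±2 mm) and the fingertips should touch with the TCP near 0.046. I descend to a TCP height of 0.050, then feel downward in small steps.

Request:
drive_tool(deltas=[[[0, -0.3, 0], [0.4, 0, 0.1], 0], [[0, 0, 0], [0.4, 0, 0.1], 0], [[0, 0, 0], [0.4, 0, 0.05], 0], [[0, 0, 0], [0.4, 0, 0], 0], [[0, 0, 0], [0.2, 0, 0], 0], [[0, 0, 0], [0.2, 0, 0], 0], [[0, 0, 0], [0, 0, 0], 0], [[0, 0, 0], [0, 0, 0], 0], [[0, 0, 0], [0, 0, 0], 0]])

```text
clock: 4.42
tool_pos: [0.6389, -0.1051, 0.0489]
eef_rot: [-0.703, -0.074, 0.704, -0.074]
contact_force: [0.2, -0.5, 0.3]
opening: 0.005
```

Request:
drive_tool(deltas=[[[0, 0, 0], [0.02, 0, 0], 0], [[0, 0, 0], [0.02, 0, 0], 0], [[0, 0, 0], [0, 0, 0], 0], [[0, 0, 0], [0, 0, 0], 0]])

```text
clock: 4.75
tool_pos: [0.6388, -0.1051, 0.0485]
eef_rot: [-0.703, -0.074, 0.704, -0.074]
contact_force: [-0.1, 0.3, 0.7]
opening: 0.005
```

Request:
drive_tool(deltas=[[[0, 0, 0], [0.015, 0, 0], 0], [[0, 0, 0], [0.015, 0, 0], 0], [[0, 0, 0], [0, 0, 0], 0], [[0, 0, 0], [0, 0, 0], 0]])

```text
clock: 5.08
tool_pos: [0.6387, -0.1051, 0.048]
eef_rot: [-0.703, -0.074, 0.704, -0.074]
contact_force: [0.8, -0.2, -0.1]
opening: 0.002
```

Request:
drive_tool(deltas=[[[0, 0, 0], [0.015, 0, 0], 0], [[0, 0, 0], [0.015, 0, 0], 0], [[0, 0, 0], [0, 0, 0], 0], [[0, 0, 0], [0, 0, 0], 0]])

```text
clock: 5.42
tool_pos: [0.6387, -0.1051, 0.0477]
eef_rot: [-0.703, -0.074, 0.704, -0.074]
contact_force: [0.9, -0.1, 1.3]
opening: 0.004
```

Request:
drive_tool(deltas=[[[0, 0, 0], [0.01, 0, 0], 0], [[0, 0, 0], [0.015, 0, 0], 0], [[0, 0, 0], [0, 0, 0], 0], [[0, 0, 0], [0, 0, 0], 0]])

```text
clock: 5.75
tool_pos: [0.6387, -0.1051, 0.0475]
eef_rot: [-0.703, -0.074, 0.704, -0.074]
contact_force: [-0.5, -0.3, -0.4]
opening: 0.009
```

Request:
drive_tool(deltas=[[[0, 0, 0], [0.015, 0, 0], 0], [[0, 0, 0], [0.015, 0, 0], 0], [[0, 0, 0], [0, 0, 0], 0], [[0, 0, 0], [0, 0, 0], 0]])

```text
clock: 6.08
tool_pos: [0.6387, -0.1051, 0.0472]
eef_rot: [-0.703, -0.074, 0.704, -0.074]
contact_force: [0.5, -0.5, 0.2]
opening: 0.004
```

Request:
drive_tool(deltas=[[[0, 0, 0], [0.015, 0, 0], 0], [[0, 0, 0], [0.015, 0, 0], 0], [[0, 0, 0], [0, 0, 0], 0], [[0, 0, 0], [0, 0, 0], 0]])

```text
clock: 6.42
tool_pos: [0.6387, -0.1051, 0.0469]
eef_rot: [-0.703, -0.074, 0.704, -0.074]
contact_force: [0.8, -0.6, 1.3]
opening: 0.003
```

Request:
drive_tool(deltas=[[[0, 0, 0], [0.01, 0, 0], 0], [[0, 0, 0], [0.015, 0, 0], 0], [[0, 0, 0], [0, 0, 0], 0], [[0, 0, 0], [0, 0, 0], 0]])

```text
clock: 6.75
tool_pos: [0.6387, -0.1051, 0.0466]
eef_rot: [-0.703, -0.074, 0.704, -0.074]
contact_force: [0.2, 0.1, -0.2]
opening: 0.003
```

Request:
drive_tool(deltas=[[[0, 0, 0], [0.015, 0, 0], 0], [[0, 0, 0], [0.015, 0, 0], 0], [[0, 0, 0], [0, 0, 0], 0], [[0, 0, 0], [0, 0, 0], 0]])

```text
clock: 7.08
tool_pos: [0.6387, -0.1051, 0.0463]
eef_rot: [-0.703, -0.074, 0.704, -0.074]
contact_force: [0.1, 0.2, -0.1]
opening: 0.003
```

Request:
drive_tool(deltas=[[[0, 0, 0], [0.015, 0, 0], 0], [[0, 0, 0], [0.015, 0, 0], 0], [[0, 0, 0], [0, 0, 0], 0], [[0, 0, 0], [0, 0, 0], 0]])

```text
clock: 7.42
tool_pos: [0.6387, -0.1051, 0.046]
eef_rot: [-0.703, -0.074, 0.704, -0.074]
contact_force: [0.5, -0.1, -0.7]
opening: 0.001
```

Request:
drive_tool(deltas=[[[0, 0, 0], [0.015, 0, 0], 0], [[0, 0, 0], [0.015, 0, 0], 0], [[0, 0, 0], [0, 0, 0], 0], [[0, 0, 0], [0, 0, 0], 0]])

```text
clock: 7.75
tool_pos: [0.6387, -0.1051, 0.0458]
eef_rot: [-0.703, -0.074, 0.704, -0.074]
contact_force: [0.5, -0.0, 0.3]
opening: 0.004
```

Request:
drive_tool(deltas=[[[0, 0, 0], [0.015, 0, 0], 0], [[0, 0, 0], [0.015, 0, 0], 0], [[0, 0, 0], [0, 0, 0], 0], [[0, 0, 0], [0, 0, 0], 0]])

```text
clock: 8.08
tool_pos: [0.6388, -0.1051, 0.0458]
eef_rot: [-0.703, -0.074, 0.704, -0.074]
contact_force: [-1.5, 0.3, 4.9]
opening: 0.003
```

Request:
drive_tool(deltas=[[[0, 0, 0], [0.01, 0, 0], 0], [[0, 0, 0], [0, 0, 0], 0], [[0, 0, 0], [0, 0, 0], 0]])

```text
clock: 8.33
tool_pos: [0.6387, -0.1051, 0.0458]
eef_rot: [-0.703, -0.074, 0.704, -0.074]
contact_force: [-2.0, -0.4, 6.2]
opening: 0.006
```

Request:
drive_tool(deltas=[[[0, 0, 0], [0.01, 0, 0], 0], [[0, 0, 0], [0, 0, 0], 0], [[0, 0, 0], [0, 0, 0], 0]])

```text
clock: 8.58
tool_pos: [0.6387, -0.1051, 0.0458]
eef_rot: [-0.703, -0.074, 0.704, -0.074]
contact_force: [-1.4, -0.1, 7.1]
opening: 0.006
```

```bash
python3 - <<'E'
from h import *
p,q=pose();print(q.as_matrix().round(4).tolist(),p)
for i in range(4): cam("wrist");print(r.get_state()["contact_force"].round(2))
E
```

```text
[[-0.0016, 0.2082, -0.9781], [-0.0005, -0.9781, -0.2082], [-1.0, 0.0002, 0.0016]] [ 0.63873717 -0.10507407  0.04578726]
[-1.53  0.04  6.51]
[-2.28  0.49  7.32]
[-1.48 -0.09  5.68]
[-1.59  0.43  6.44]
```

Request:
drive_tool(deltas=[[[0, 0, 0], [0.007, 0, 0.03], 0], [[0, 0, 0], [0, 0, 0.1], 0], [[0, 0, 0], [0, 0, 0.1], 0], [[0, 0, 0], [0, 0, 0.1], 0], [[0, 0, 0], [0, 0, 0.1], 0], [[0, 0, 0], [0, 0, 0.1], 0], [[0, 0, 0], [0, 0, 0], 0], [[0, 0, 0], [0, 0, 0], 0]])

```text
clock: 9.45
tool_pos: [0.6347, -0.1061, 0.0458]
eef_rot: [0.704, 0.074, -0.703, 0.074]
contact_force: [3.0, 1.0, 5.7]
opening: 0.002
```

```bash
python3 - <<'E'
from h import *
im,c=cam("wrist");p,q=pose();print(p,r.get_state()["contact_force"].round(2))
cv2.imwrite("pics/w3.png",im[120:330,30:430])
E
```

```text
[ 0.6347129  -0.10607993  0.04578015] [2.96 0.21 5.06]
```

View pics/w3.png

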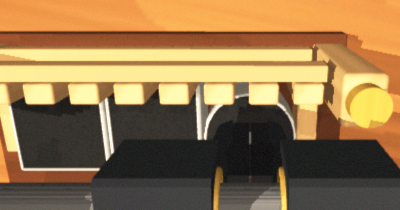

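Request:
drive_tool(deltas=[[[0, 0, 0], [0.007, 0, 0], 0], [[0, 0, 0], [0.007, 0, 0.05], 0], [[0, 0, 0], [0, 0, 0.1], 0], [[0, 0, 0], [0, 0, 0.1], 0], [[0, 0, 0], [0, 0, 0.15], 0], [[0, 0, 0], [0, 0, 0.15], 0], [[0, 0, 0], [0, 0, 0.15], 0], [[0, 0, 0], [0, 0, 0.15], 0], [[0, 0, 0], [0, 0, 0.15], 0]])

```text
clock: 10.25
tool_pos: [0.6253, -0.1082, 0.0458]
eef_rot: [0.704, 0.074, -0.703, 0.074]
contact_force: [3.5, 0.6, 5.6]
opening: 0.001
```

```bash
python3 - <<'E'
from h import *
p,q=pose();print(p,r.get_state()["contact_force"].round(2))
im,c=cam("top");cv2.imwrite("pics/t3.png",im)
im,c=cam("side");cv2.imwrite("pics/s3.png",cv2.resize(im[130:230,180:300],None,fx=5,fy=5,interpolation=2))
E
```

```text
[ 0.62529899 -0.10819966  0.04576821] [3.54 0.64 5.65]
```

View pics/s3.png

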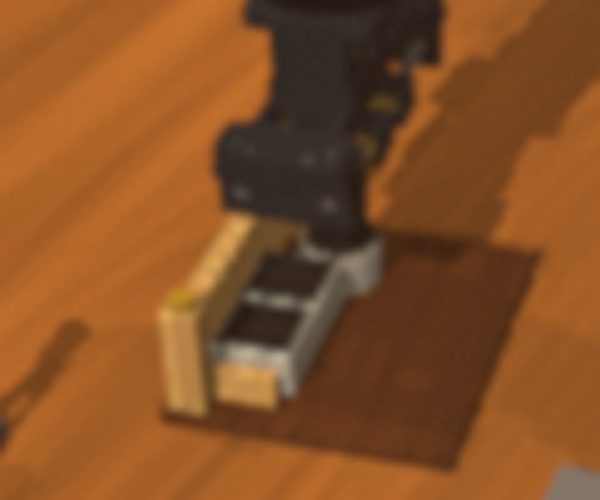

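The side crop shows the bob coming out past the squares' fronts (at crop 362,265), with the squares undisturbed. I continue, topping up the press slightly.

Request:
drive_tool(deltas=[[[0, 0, 0], [0.008, 0, 0.15], 0], [[0, 0, 0], [0, 0, 0.2], 0], [[0, 0, 0], [0.005, 0, 0.2], 0], [[0, 0, 0], [0, 0, 0.2], 0], [[0, 0, 0], [0.005, 0, 0.2], 0], [[0, 0, 0], [0, 0, 0.2], 0], [[0, 0, 0], [0, 0, 0.2], 0], [[0, 0, 0], [0, 0, 0.2], 0]])

```text
clock: 11.02
tool_pos: [0.6105, -0.1114, 0.0458]
eef_rot: [0.704, 0.074, -0.702, 0.074]
contact_force: [4.8, 0.3, 7.3]
opening: 0.006
```

Request:
drive_tool(deltas=[[[0, 0, 0], [0, 0, 0.2], 0], [[0, 0, 0], [0, 0, 0.2], 0], [[0, 0, 0], [0.005, 0, 0.2], 0], [[0, 0, 0], [0, 0, 0.2], 0], [[0, 0, 0], [0.005, 0, 0.2], 0], [[0, 0, 0], [0, 0, 0.2], 0], [[0, 0, 0], [0, 0, 0.2], 0], [[0, 0, 0], [0, 0, 0.2], 0], [[0, 0, 0], [0, 0, 0.2], 0]])

```text
clock: 11.77
tool_pos: [0.5931, -0.1151, 0.0458]
eef_rot: [0.704, 0.074, -0.702, 0.074]
contact_force: [4.5, 0.5, 7.0]
opening: 0.005
```

Request:
drive_tool(deltas=[[[0, 0, 0], [0.005, 0, 0.2], 0], [[0, 0, 0], [0, 0, 0.2], 0], [[0, 0, 0], [0.005, 0, 0.2], 0], [[0, 0, 0], [0, 0, 0.2], 0], [[0, 0, 0], [0.005, 0, 0.2], 0], [[0, 0, 0], [0, 0, 0.2], 0], [[0, 0, 0], [0, 0, 0.2], 0], [[0, 0, 0], [0, 0, 0.2], 0], [[0, 0, 0], [0, 0, 0.2], 0]])

```text
clock: 12.52
tool_pos: [0.5758, -0.1189, 0.0457]
eef_rot: [0.705, 0.074, -0.702, 0.074]
contact_force: [4.7, 0.8, 8.7]
opening: 0.004
```

Request:
drive_tool(deltas=[[[0, 0, 0], [0, 0, 0.2], 0], [[0, 0, 0], [0, 0, 0.2], 0], [[0, 0, 0], [0, 0, 0.2], 0], [[0, 0, 0], [0, 0, 0.2], 0], [[0, 0, 0], [0, 0, 0.2], 0], [[0, 0, 0], [0, 0, 0.2], 0], [[0, 0, 0], [0, 0, 0.2], 0], [[0, 0, 0], [0, 0, 0], 0], [[0, 0, 0], [0, 0, 0], 0]])

```text
clock: 13.27
tool_pos: [0.5617, -0.1219, 0.0457]
eef_rot: [0.704, 0.074, -0.702, 0.074]
contact_force: [2.7, 1.5, 9.3]
opening: 0.005
```

Request:
drive_tool(deltas=[[[0, 0, 0], [-0.3, 0, 0], 0], [[0, 0, 0], [-1, 0, 0], 0], [[0, 0, 0], [-2, 0, 0], 0], [[0, 0, 0], [-2, 0, 0], 7], [[0, 0, 0], [-2, 0, 0], 7], [[0, 0, 0], [-2, 0, 0], 7], [[0, 0, 0], [-1, 0, 0], 7], [[0, 0, 0], [0, 0, 0], 7], [[0, 0, 0], [0, 0, 0], 7], [[0, 0, 0], [0, 0, 0], 7]])

```text
clock: 14.1
tool_pos: [0.5587, -0.1218, 0.1467]
eef_rot: [-0.702, -0.074, 0.705, -0.074]
contact_force: [0.3, 0.2, -0.3]
opening: 0.515
```

```bash
python3 - <<'E'
from h import *
p,q=pose();print(p,r.get_state()["opening"],r.get_state()["contact_force"].round(2))
im,c=cam("wrist");cv2.imwrite("pics/w4.png",im);np.savez("pics/w4.npz",im=im,T=c[3],k=c[:3])
print(proj(c,[.563,-.1205,.035]))
E
```

```text
[ 0.55866543 -0.12183564  0.14665648] 0.5150808928471505 [ 0.31  0.18 -0.32]
[[279.64790163 194.72580539]]
```

View pics/w4.png

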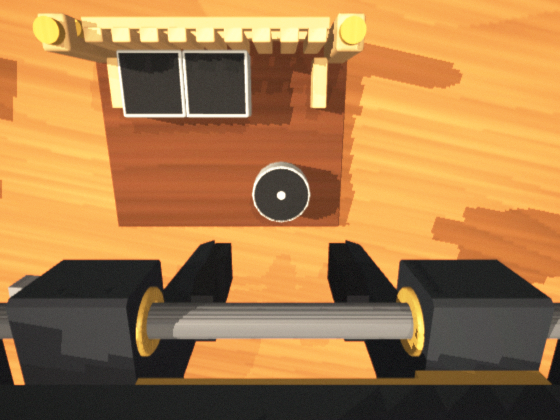

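The wrist view shows the bob upright and alone at (280.5,195), about 35 mm clear of the squares. I move in to grasp it.

```bash
python3 - <<'E'
from h import *
d=np.load("pics/w4.npz");c=(*d["k"],d["T"]);P=hit(c,(280.5,194.8),.0348)[0];print(P)
plan([P[0],P[1],.0298],np.radians(282.0)); plan([.4776,.1881,.0298],np.radians(282.0))
E
```

```text
[ 0.56302471 -0.12114856  0.0348    ]
turn deg [0.  0.3 0.1] shift cm in present axes [11.66  0.04 -0.49] in final axes [11.66  0.03 -0.44]
turn deg [0.  0.3 0.1] shift cm in present axes [ 11.7  -31.98   1.42] in final axes [ 11.66 -31.99   1.49]
```

Request:
drive_tool(deltas=[[[0, 0.3, 0], [1.5, 0.03, -0.2], 7], [[0, 0, 0], [1.5, 0, -0.2], 7], [[0, 0, 0], [1.5, 0, 0], 7], [[0, 0, 0], [1.5, 0, 0], 7], [[0, 0, 0], [1.5, 0, 0], 7], [[0, 0, 0], [1.5, 0, 0], 7], [[0, 0, 0], [1.0, 0, 0], 7], [[0, 0, 0], [1.0, 0, 0], 7], [[0, 0, 0], [0.4, 0, 0], 7], [[0, 0, 0], [0, 0, 0], 7], [[0, 0, 0], [0, 0, 0], 7], [[0, 0, 0], [0, 0, 0], 7]])

```text
clock: 15.15
tool_pos: [0.5646, -0.1214, 0.0344]
eef_rot: [0.705, 0.074, -0.702, 0.074]
contact_force: [0.5, -0.0, 0.5]
opening: 0.798
```

Request:
drive_tool(deltas=[[[0, -0.2, 0], [0.2, 0, 0.1], 7], [[0, 0, 0], [0.2, 0, 0.05], 7], [[0, 0, 0], [0.05, 0, 0], 7], [[0, 0, 0], [0, 0, 0], 7], [[0, 0, 0], [0, 0, 0], 7]])

```text
clock: 15.57
tool_pos: [0.5627, -0.1216, 0.0293]
eef_rot: [0.703, 0.074, -0.703, 0.074]
contact_force: [-0.2, 0.4, 0.6]
opening: 0.794
```

Request:
drive_tool(deltas=[[[0, 0, 0], [0, 0, 0], 3.5], [[0, 0, 0], [0, 0, 0], 3.5], [[0, 0, 0], [0, 0, 0], 3.5], [[0, 0, 0], [0, 0, 0], 3.5], [[0, 0, 0], [0, 0, 0], 3.5], [[0, 0, 0], [0, 0, 0], 3.5], [[0, 0, 0], [0, 0, 0], 3.5], [[0, 0, 0], [0, 0, 0], 3.5]], force=20)

```text
clock: 16.23
tool_pos: [0.5627, -0.1216, 0.0293]
eef_rot: [0.703, 0.074, -0.703, 0.074]
contact_force: [-0.1, -0.4, -0.1]
opening: 0.49
```

Request:
drive_tool(deltas=[[[0, 0, 0], [0, 0, 0], 3.5], [[0, 0, 0], [-0.3, 0, 0], 3.5], [[0, 0, 0], [-0.7, 0, 0], 3.5], [[0, 0, 0], [-1.5, 0, 0], 3.5], [[0, 0, 0], [-1.5, 0, 0], 3.5], [[0, 0, 0], [-1.5, 0, 0], 3.5], [[0, 0, 0], [-1.5, 0, 0], 3.5], [[0, 0, 0], [-1.5, 0, 0], 3.5], [[0, 0, 0], [-1, 0, 0], 3.5], [[0, 0, 0], [-0.5, 0, 0], 3.5], [[0, 0, 0], [0, 0, 0], 3.5]], force=30)

```text
clock: 17.15
tool_pos: [0.5631, -0.1217, 0.1303]
eef_rot: [0.704, 0.074, -0.703, 0.074]
contact_force: [0.8, -0.3, -3.6]
opening: 0.488
```

```bash
python3 - <<'E'
from h import *
s=r.get_state();print(s["tool_pos"],s["opening"],s["contact_force"].round(2))
im,c=cam("top");print("pyr",hit(c,[(175,150),(168,192),(121,188)],0).round(3).tolist())
plan([.4776,.1881,.130],np.radians(282.0))
plan([.4776,.1881,.130],np.radians(255.0))
E
```

```text
[ 0.56314383 -0.12165283  0.13032808] 0.488048467536358 [ 0.78 -0.33 -3.61]
pyr [[0.644, 0.32, 0.0], [0.53, 0.332, 0.0], [0.542, 0.455, 0.0]]
turn deg [ 0. -0. -0.] shift cm in present axes [ -0.06 -32.06   1.88] in final axes [ -0.05 -32.06   1.89]
turn deg [27. -0. -0.] shift cm in present axes [ -0.06 -32.06   1.88] in final axes [ -0.05 -27.71  16.23]
```

Request:
drive_tool(deltas=[[[0, 0, 0], [0, -1, 0.1], 3.5], [[0, 0, 0], [0, -2, 0.1], 3.5], [[0, 0, 0], [0, -2.5, 0.2], 3.5], [[0, 0, 0], [0, -2.5, 0.2], 3.5], [[0, 0, 0], [0, -2.5, 0.2], 3.5], [[0, 0, 0], [0, -2.5, 0.2], 3.5], [[0, 0, 0], [0, -2.5, 0.2], 3.5], [[0, 0, 0], [0, -2.5, 0.2], 3.5], [[0, 0, 0], [0, -2.5, 0.2], 3.5], [[0, 0, 0], [0, -2.5, 0.2], 3.5], [[0, 0, 0], [0, -2.5, 0.2], 3.5], [[0, 0, 0], [0, -2.5, 0], 3.5]])

```text
clock: 18.2
tool_pos: [0.4827, 0.1497, 0.1284]
eef_rot: [-0.702, -0.074, 0.704, -0.074]
contact_force: [-0.1, -0.2, -2.6]
opening: 0.49
```

Request:
drive_tool(deltas=[[[0, 0, 0], [0, -2, 0], 3.5], [[0, 0, 0], [0, -1.5, 0], 3.5], [[0, 0, 0], [0, -0.5, 0], 3.5], [[0, 0, 0], [0, 0, 0], 3.5], [[0, 0, 0], [0, 0, 0], 3.5], [[0, 0, 0], [0, 0, 0], 3.5]])

```text
clock: 18.7
tool_pos: [0.4766, 0.1855, 0.129]
eef_rot: [-0.703, -0.073, 0.704, -0.074]
contact_force: [0.0, 0.5, -3.2]
opening: 0.49
```

```bash
python3 - <<'E'
from h import *
s=r.get_state();print(s["tool_pos"],s["opening"],s["contact_force"].round(2),s["clock"])
im,c=cam("wrist");cv2.imwrite("pics/w5.png",im);np.savez("pics/w5.npz",im=im,T=c[3],k=c[:3])
plan([.4776,.1881,.09],np.radians(282.0)); print(proj(c,[[.4776,.1881,.022],[.4776,.1881,.014]]))
E
```

```text
[0.47655306 0.18551327 0.12899787] 0.4897652294416654 [ 0.02  0.45 -3.19] 18.7
turn deg [-0.1  0.  -0.1] shift cm in present axes [ 3.91 -0.24 -0.15] in final axes [ 3.91 -0.24 -0.15]
[[276.73569699 200.73715107]
 [276.80636476 197.85405055]]
```

View pics/w5.png

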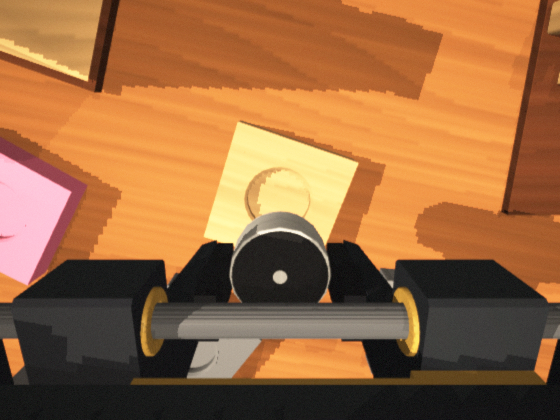

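The wrist view shows the bob held upright, with its dot at (280,277). Behind it is the maple block's recess, about (278,199), with block-top corners at (239,122), (357,162) and (205,236). The pink look-alike is well to the left.

```bash
python3 - <<'E'
from h import *
d=np.load("pics/w5.npz");c=(*d["k"],d["T"]);im=d["im"]
hsv=cv2.cvtColor(im,40);m=cv2.inRange(hsv,(20,60,170),(34,190,255));m[:100]=0;m[:,:195]=0
cn=max(cv2.findContours(m,0,2)[0],key=cv2.contourArea)[:,0,:].astype(float)
# fit lines to the two fully visible edges: top (239,122)-(357,162), left (239,122)-(205,236)
def line(a,b):
    a,b=map(np.array,(a,b));t=(b-a)/np.linalg.norm(b-a);n=np.array([-t[1],t[0]]);s=(cn-a)@t;k=(abs((cn-a)@n)<5)&(s>10)&(s<np.linalg.norm(b-a)-10)
    return hit(c,cn[k],.022)[:,:2]
A=line((239.,122.),(357.,162.));B=line((239.,122.),(205.,236.));C=line((357.,162.),(333.,235.))
for n,L in(("top",A),("left",B),("right",C)):
    v=cv2.fitLine(L.astype(np.float32),2,0,.01,.01).ravel();print(n,len(L),v.round(4),np.degrees(np.arctan2(v[1],v[0])))
    if n=="top":va=v
    if n=="left":vb=v
    if n=="right":vc=v
def X(v,w): t=np.linalg.solve(np.c_[v[:2],-w[:2]],w[2:]-v[2:]);return v[2:]+t[0]*v[:2]
k1=X(va,vb);k2=X(va,vc);e=(k2-k1);L=np.linalg.norm(e);e/=L;n=np.array([-e[1],e[0]]);
if n@(vb[2:]-k1)<0:n=-n
ctr=(k1+k2)/2+.045*n;print("edge len",L,"centre",ctr,"px",proj(c,[*ctr,.022]))
# dark arc of recess left wall
e=cv2.Canny(cv2.cvtColor(im,6),30,80);ys,xs=np.nonzero(e[160:214,235:320]);P=hit(c,np.c_[xs+235,ys+160],.022)[:,:2]
rr=np.hypot(*(P-ctr).T);h,b=np.histogram(rr,np.arange(.018,.032,.001));print(dict(zip(b.round(3),h)))
z=c[3];p=r.get_state()["tool_pos"];print("bob",hit(c,(280,277),p[2]+.0055),"tcp",p)
E
```

```text
top 67 [0.1148 0.9934 0.5224 0.1817] 83.40935
left 57 [ 0.9929 -0.1192  0.4851  0.2313] -6.846826
right 39 [ 0.9929 -0.119   0.4903  0.1406] -6.837123
edge len 0.08942867 centre [0.47767404 0.18698621] px [[278.23015445 200.94266777]]
{np.float64(0.018): np.int64(3), np.float64(0.019): np.int64(7), np.float64(0.02): np.int64(4), np.float64(0.021): np.int64(30), np.float64(0.022): np.int64(61), np.float64(0.023): np.int64(61), np.float64(0.024): np.int64(23), np.float64(0.025): np.int64(99), np.float64(0.026): np.int64(14), np.float64(0.027): np.int64(0), np.float64(0.028): np.int64(0), np.float64(0.029): np.int64(0), np.float64(0.03): np.int64(0), np.float64(0.031): np.int64(0)}
bob [[0.47663988 0.18571213 0.13458585]] tcp [0.47667382 0.18546002 0.12908585]
```

Request:
drive_tool(deltas=[[[0, 0, 0], [1, -0.11, -0.12], 3.5], [[0, 0, 0], [1.2, 0, 0], 3.5], [[0, 0, 0], [1.2, 0, 0], 3.5], [[0, 0, 0], [1.2, 0, 0], 3.5], [[0, 0, 0], [1.2, 0, 0], 3.5], [[0, 0, 0], [1.0, 0, 0], 3.5], [[0, 0, 0], [0.8, 0, 0], 3.5], [[0, 0, 0], [0.4, 0, 0], 3.5], [[0, 0, 0], [0, 0, 0], 3.5], [[0, 0, 0], [0, 0, 0], 3.5], [[0, 0, 0], [0, 0, 0], 3.5]])

```text
clock: 19.67
tool_pos: [0.4778, 0.1887, 0.0497]
eef_rot: [0.704, 0.074, -0.703, 0.074]
contact_force: [0.1, 0.2, -2.6]
opening: 0.488
```

```bash
python3 - <<'E'
from h import *
s=r.get_state();print(s["tool_pos"],s["contact_force"].round(2))
plan([.4777,.1868,.040],np.radians(282.0))
E
```

```text
[0.47784963 0.18867544 0.04966978] [ 0.14  0.16 -2.58]
turn deg [ 0.  -0.1  0. ] shift cm in present axes [0.97 0.18 0.05] in final axes [0.97 0.18 0.05]
```

Request:
drive_tool(deltas=[[[0, 0, 0], [0.1, 0.18, 0.05], 3.5], [[0, 0, 0], [0.2, 0, 0], 3.5], [[0, 0, 0], [0.2, 0, 0], 3.5], [[0, 0, 0], [0, 0, 0], 3.5], [[0, 0, 0], [0, 0, 0], 3.5], [[0, 0, 0], [0, 0, 0], 3.5]])

```text
clock: 20.17
tool_pos: [0.4773, 0.1868, 0.0442]
eef_rot: [-0.703, -0.074, 0.703, -0.074]
contact_force: [-0.3, -0.7, -3.1]
opening: 0.488
```

```bash
python3 - <<'E'
from h import *
s=r.get_state();print(s["tool_pos"],s["contact_force"].round(2))
plan([.4777,.1868,.0345],np.radians(282.0))
im,c=cam("wrist");cv2.imwrite("pics/w6.png",im)
E
```

```text
[0.47731321 0.18676204 0.04423561] [-0.33 -0.69 -3.09]
turn deg [ 0.  0. -0.] shift cm in present axes [ 0.97  0.   -0.04] in final axes [ 0.97  0.   -0.04]
```

View pics/w6.png

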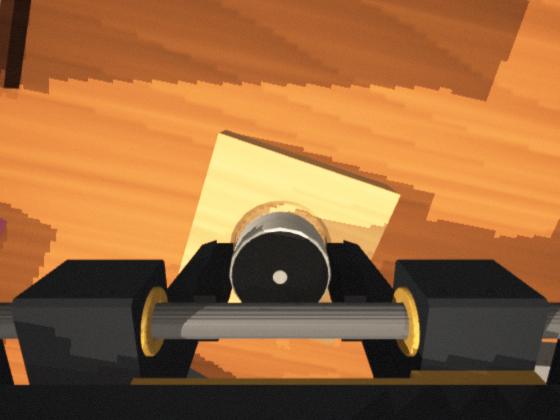

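The bob is centred over the recess: the rim spans x ≈ 232–328 and the bob 231–329. I lower it slowly.

Request:
drive_tool(deltas=[[[0, 0, 0], [0.08, 0, -0.04], 3.5], [[0, 0, 0], [0.08, 0, 0], 3.5], [[0, 0, 0], [0.08, 0, 0], 3.5], [[0, 0, 0], [0.08, 0, 0], 3.5], [[0, 0, 0], [0.08, 0, 0], 3.5], [[0, 0, 0], [0, 0, 0], 3.5], [[0, 0, 0], [0, 0, 0], 3.5]])

```text
clock: 20.8
tool_pos: [0.4777, 0.1868, 0.0402]
eef_rot: [-0.703, -0.074, 0.703, -0.074]
contact_force: [-0.8, -0.7, -2.6]
opening: 0.486
```

Request:
drive_tool(deltas=[[[0, 0, 0], [0.08, 0, 0], 3.5], [[0, 0, 0], [0.08, 0, 0], 3.5], [[0, 0, 0], [0.08, 0, 0], 3.5], [[0, 0, 0], [0.08, 0, 0], 3.5], [[0, 0, 0], [0.05, 0, 0], 3.5], [[0, 0, 0], [0.04, 0, 0], 3.5], [[0, 0, 0], [0.03, 0, 0], 3.5], [[0, 0, 0], [0, 0, 0], 3.5], [[0, 0, 0], [0, 0, 0], 3.5]])

```text
clock: 21.55
tool_pos: [0.4777, 0.1868, 0.0358]
eef_rot: [0.703, 0.074, -0.703, 0.074]
contact_force: [-0.1, -0.1, -3.3]
opening: 0.488
```

Underside is about 1.3 mm above the recess floor. I go on in fine steps.

Request:
drive_tool(deltas=[[[0, 0, 0], [0.03, 0, 0], 3.5], [[0, 0, 0], [0.03, 0, 0], 3.5], [[0, 0, 0], [0.03, 0, 0], 3.5], [[0, 0, 0], [0, 0, 0], 3.5], [[0, 0, 0], [0, 0, 0], 3.5]])

```text
clock: 21.97
tool_pos: [0.4777, 0.1868, 0.035]
eef_rot: [0.703, 0.074, -0.703, 0.074]
contact_force: [0.0, 0.4, -2.1]
opening: 0.488
```

Request:
drive_tool(deltas=[[[0, 0, 0], [0.02, 0, 0], 3.5], [[0, 0, 0], [0.02, 0, 0], 3.5], [[0, 0, 0], [0, 0, 0], 3.5], [[0, 0, 0], [0, 0, 0], 3.5]])

```text
clock: 22.3
tool_pos: [0.4777, 0.1868, 0.035]
eef_rot: [0.703, 0.074, -0.703, 0.074]
contact_force: [-1.0, 0.3, 5.3]
opening: 0.486
```

The contact height (underside ≈ 14.5 mm) matches the recess floor. I release.

Request:
drive_tool(deltas=[[[0, 0, 0], [-0.02, 0, 0], 4.6], [[0, 0, 0], [0, 0, 0], 5], [[0, 0, 0], [0, 0, 0], 6], [[0, 0, 0], [0, 0, 0], 6.5], [[0, 0, 0], [0, 0, 0], 6.5], [[0, 0, 0], [0, 0, 0], 6.5]])

```text
clock: 22.8
tool_pos: [0.4778, 0.1868, 0.0347]
eef_rot: [0.703, 0.074, -0.703, 0.074]
contact_force: [0.2, -0.2, -0.3]
opening: 0.735
```

Request:
drive_tool(deltas=[[[0, 0, 0], [-0.5, 0, 0], 6.5], [[0, 0, 0], [-1, 0, 0], 6.5], [[0, 0, 0], [-2, 0, 0], 6.5], [[0, 0, 0], [-2, 0, 0], 6.5], [[0, 0, 0], [-2, 0, 0], 6.5], [[0, 0, 0], [-2, 0, 0], 6.5], [[0, 0, 0], [-1, 0, 0], 6.5], [[0, 0, 0], [0, 0, 0], 6.5], [[0, 0, 0], [0, 0, 0], 6.5]])

```text
clock: 23.55
tool_pos: [0.4779, 0.1869, 0.1402]
eef_rot: [0.704, 0.074, -0.703, 0.074]
contact_force: [0.1, -0.0, -0.4]
opening: 0.74
```

```bash
python3 - <<'E'
from h import *
s=r.get_state();print(s["tool_pos"],s["opening"],s["contact_force"].round(2),s["clock"])
im,c=cam("wrist");cv2.imwrite("pics/w7.png",im)
g=cv2.cvtColor(im,6);print("centre expected px at z=.040",proj(c,[.4777,.1870,.040]),"z=.048",proj(c,[.4777,.1870,.048]))
t,_=cam("top");cv2.imwrite("pics/t7.png",t)
E
```

```text
[0.47788811 0.18690812 0.1401654 ] 0.7397017747191944 [ 0.05 -0.03 -0.43] 23.55
centre expected px at z=.040 [[279.94207859 205.89906588]] z=.048 [[279.94896994 209.18582605]]
```

View pics/w7.png

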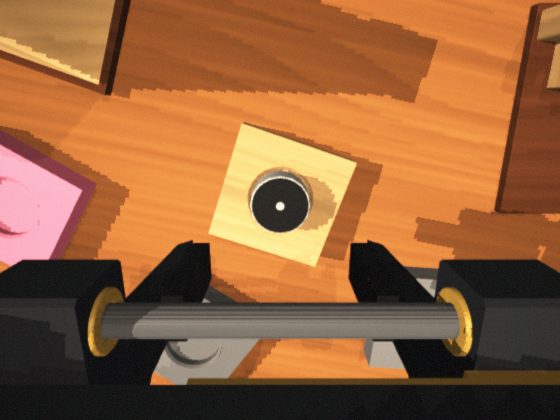

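The dot is at (280,206), matching a seated bob (expected 279.9,205.9). I compare the squares and gate with the first picture, then hand in.

```bash
python3 - <<'E'
from h import *
a,b=[cv2.imread(f"pics/{n}.png",0).astype(np.float32) for n in("top0","t7")]
for n,(x0,y0,x1,y1) in {"squares":(292,138,331,168),"gate":(280,122,330,142),"wheel":(415,190,448,220),"tweezers":(230,95,268,130),"pyramid":(100,125,180,195)}.items():
    print(n,np.round(cv2.phaseCorrelate(a[y0:y1,x0:x1],b[y0:y1,x0:x1]),2).tolist() if False else cv2.phaseCorrelate(a[y0:y1,x0:x1].copy(),b[y0:y1,x0:x1].copy()))
print(r.get_state()["clock"]); r.finish_job()
E
```

```text
squares ((-0.055342730023056674, 0.06820575628087155), 0.9957875549793244)
gate ((0.0485762599268007, -0.03400217028396568), 1.0204265344142913)
wheel ((0.4509986692185919, 0.01644715261497076), 0.624158509572347)
tweezers ((0.08929531144416458, 0.05036600549451009), 1.0041166595286792)
pyramid ((-16.692019013685965, -19.429134983616784), 0.04439739187558492)
23.65
the job is handed in; nothing more can be done
```

The job is handed in at 23.7 s of the 64 s allowed. The bob is seated in the maple block's recess and released. No verdict is reported, so this rests on my own checks.

**What I did:** The bob was at the right end of the row. I felt for its top in steps of 0.3 mm or less and slid it out about 79 mm, with 5 to 9 N in the force readings taken during the slide. I then picked it up and lowered it into the recess, where the reading at contact was about 5 N, and let go.

**Last checks:**
- **Bob:** its top mark is within a pixel of where a seated, centred bob should appear. Its underside at contact measured about 14.5 mm, and the fingers are clear of it.
- **Squares, gate and tweezers:** they shifted less than 0.1 px from the first top picture, which is no visible movement.
- **Wheel:** the comparison gave 0.45 px (about 1 mm) at a weaker match. The arm never came low near the wheel.
- **Pyramid:** this check failed. The comparison gave a meaningless offset with almost no match (0.04), probably because the arm or its shadow was in that part of the picture. By my measurements the gripper passed about 30 mm or more from the pyramid, and I felt no contact force, but its place is not confirmed.

I viewed 12 pictures, the maximum allowed and more than the 8 planned.

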